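# Flip a printed cover onto the cooling slab with a spatula

### The arm

A 6-joint arm with a two-finger parallel gripper is mounted at the origin on the work surface. World frame = base frame: x ahead of the robot, y to its left, z up, the work surface at z = 0. Lengths are in m, angles in rad, forces in N, time in s.
With the tool pointing down it reaches from about 0.4 to 0.825 m from the base axis. Payload 7 kg.
Tool frame: the origin (TCP) lies midway between the tips of the shut fingers; the grasp point (between the pads) lies bot.grasp_offset behind it (bot.grasp_offset is the distance from the TCP to the grasp point, in m); z points along the fingers, y is the line along which they close (so a half turn about z gives the same grasp; the last joint's range is limited). The gripper opens to 88 mm and grips with 3 to 60 N. Pads are 19 mm wide; open, the fingers measure 130 mm over their backs; the gripper's body (78 mm by 193 mm) begins 47 mm behind the grasp point.
Start: joints at [-1.011, 0.359, 0.012, 0, -1.224, -0.288], TCP at [0.181, -0.65, 0.227] pointing down, gripper open.
Joint ranges: [-3.07, 3.07], [-1.43, 2.12], [-1.02, 1.25], [-3.03, 1.67], [-3.05, -0], [-3.03, 3.03]. Speed limits (rad/s): [2.39, 2.39, 3.01, 3.14, 3.14, 3.14].

### API

Orientations are given as a unit quaternion [x, y, z, w].
In Python, from workcell import bot, hand, telemetry, grab_frame, camera_params gives the robot as it stands. Calls block until the motion is done:
- bot.move_ptp(position, orientation): joint-space move of the TCP to a pose.
- bot.move_l(position, velocity=0.15, frame=None, force_limit=None): straight line of the TCP; frame=None keeps the orientation; velocity is the mean speed in m/s. With force_limit (N) it stops when the force on the tool has changed by that much, and returns True; else False.
- bot.move_joints(angles): joint-space move.
- hand.grip(opening, newtons=None): finger opening in m; newtons is the grip in N (None keeps the last); returns when the fingers have stopped.
- bot.dwell(seconds).
- bot.inverse_kinematics(position, orientation): joint angles nearest the present ones, or None.
- telemetry.observe(): the state.
- grab_frame(name): name is "side" or "top" or "wrist"; returns the picture (384x512x3 uint8, red, green, blue); there is no depth.
- camera_params(name): a dict with "fx", "fy", "cx", "cy" (pixels), "R" (3x3) and "t" (3): a world point X has camera coordinates R X + t. Camera axes: x right, y down, z forward; pixel columns grow to the right and rows downward; lengths in m; the calibration is good to about 2 mm. A picture is of the moment at which its call begins: read the wrist's pose just before it. camera_params takes no time and is no camera call; for the wrist camera it gives the pose at the moment of the call.
A pose or a line that the arm cannot do raises bot.PlanningError and nothing moves.
- bot.sign_off(): hands the job in; it is judged then, once.
The state is a dict: "time": time; "joint_positions": joint angles; "qd": joint speeds; "joint_efforts": joint torques, N m; "tcp_pos": TCP position; "eef_rot": TCP orientation; "force": force on the tool from outside, world axes, zero at the start; "ft_torque": the same for the moment, N m; "opening": finger opening in m; "finger_force": force on a finger pad.
Only numpy, scipy, OpenCV 4.12 (cv2) and the standard library are available. Lean on these libraries where they do the work, as an engineer would, in place of code of your own. Each camera call takes 0.05 s, during which the arm holds its last target. There are 200 camera calls.

### The job

Take the spatula and, never touching the printed cover with the fingers, work its blade under the cover's near edge, lever the cover up against the step and flip it over onto the stone slab, so that it lies flat there with its plug side up. The plate's coating marks easily, so let the blade only just bear on it, and do not push hard on the cover. Then lay the spatula back flat on its mat, let go, and leave everything else alone.

Things in the scene. Friction and masses are not known exactly. Their poses are not given: they have to be found in the camera images.
- stand: Cooling stand, fixed: aluminium base with a dark steel build plate on the robot's side, a thicker stone slab beyond. Origin on the table below the edge between them; x from plate to slab, z up. Plate (top at 30 mm) reaches 170 mm to -x, slab (top at 37 mm) 160 mm to +x, both 145 mm sideways. The plate rides on springs: it sinks under 1 to 2 N, 1.8 N per mm, 8 mm at most. Over 4.5 N of pressing marks its coating.
- step (a point): Middle of the foot of the upright step, 7 mm high, that the slab's edge makes above the build plate's top; on the plate's top, 30 mm above the table. x points horizontally from plate to slab, square to the step; y runs along the step; z up.
- slab (a point): Middle of the slab's top face (37 mm above the table), 80 mm beyond the step; same axes as the step.
- cover_mid (a point): Centre, half-way up, of the printed cover: grey plastic, 50 to 100 g, thin-walled (pushing over 12 N harms it), 8 mm thick: flange 96 x 84 x 5 mm (own x, y, z) with a plug 82 x 70 x 3 mm centred on one face. Starts plug down, so a notch 7 mm deep and 3 mm high runs round under the flange; an 84 mm edge faces the step, up to 20 mm short of it. Own z: from plug to flange (up at first).
- cover: The same cover; origin at the centre of the plug's outer face, 4 mm from its centre; same axes.
- mat: Dark rubber mat, fixed, 270 x 110 x 3 mm (own x, y, z), on the left or right of the stand; origin at the centre of its underside.
- spatula_grip (a point): Middle of the grip of the cranked spatula: rigid, 125 g, wooden handle, lying on the mat. 24 mm above the plane on which the blade and the heel under the handle's end rest; balance point about here. Own x points to the blade's tip, z up. The handle is 20 mm wide (y), 24 mm tall, from 75 mm behind this point to 15 mm ahead.
- spatula: The same spatula; origin 24 mm below the grip point, same axes. The flat steel blade, 60 mm wide and 1.5 mm thick, runs from 27 to 95 mm ahead of the origin. It is stiff but bent up at its root by use, by an unmeasured 0 to 0.2 rad, so its straight leading edge lies 0 to 13 mm above the origin's plane.
- gear: bystander: brass ring 28 mm wide, 10 mm high, on the build plate near its left side
Mind the look-alikes: they are no part of the job. What is shaped like the spatula but green or purple is not meant.

How it is judged:
By the outcome, as a careful person would: the job done as asked, in the order asked, and still so for the second after the job is handed in, with the robot touching nothing.
It also fails if it takes over 72 s, if anything falls off the work surface, if the arm or the gripper's body presses on something with over 40 N, if the wrist force passes 120 N, or if a joint passes its speed limit or range.

## Working session

There is one attempt and no reset: what is moved stays moved. The work goes in short steps, each a Python script; the robot and the scene stay as the last script left them, time stands still between calls to the robot, and variables do not carry over. Pictures are saved under pics/ and viewed, at most 10 in all, crops included, and the job is handed in when it is done.

```bash
ls; mkdir -p pics; python3 - <<'E'
from workcell import bot, hand, telemetry, grab_frame, camera_params
import cv2
for n in ["top","side"]:
    im=grab_frame(n); cv2.imwrite(f"pics/{n}0.png",cv2.resize(im[:,:,::-1],(800,600),interpolation=cv2.INTER_CUBIC)); cv2.imwrite(f"pics/raw_{n}0.png",im[:,:,::-1])
    print(n,camera_params(n))
print(bot.grasp_offset, telemetry.observe())
E
```

```text
pics
top {'fx': 483.5711657016116, 'fy': 483.5711657016116, 'cx': 253.95541719672684, 'cy': 189.1858198636132, 'R': array([[-4.21859031e-04, -9.99982623e-01, -5.88016370e-03],
       [-9.93205597e-01,  1.10327262e-03, -1.16367628e-01],
       [ 1.16372093e-01,  5.79112076e-03, -9.93188803e-01]]), 't': array([0.10306532, 0.54018466, 1.6511485 ])}
side {'fx': 353.2461284532591, 'fy': 353.2461284532591, 'cx': 244.7337732571487, 'cy': 190.93075259440636, 'R': array([[-0.7676909 , -0.64070978, -0.01190217],
       [-0.42171591,  0.51910535, -0.74342809],
       [ 0.48250013, -0.56570365, -0.66870996]]), 't': array([0.47763865, 0.21549438, 1.06011321])}
0.0188 {'time': 0.1, 'joint_positions': array([-1.01089840e+00,  3.59351464e-01,  1.11650710e-02, -3.14541867e-04,
       -1.22407032e+00, -2.88073036e-01]), 'qd': array([ 0.00121979, -0.00130348,  0.00220056,  0.00051121,  0.00085373,
        0.00019345]), 'joint_efforts': array([-2.10723141e-03, -5.84162521e+01,  2.93751222e+01,  7.01563329e+00,
        1.01491009e-02, -8.18327771e-05]), 'tcp_pos': array([ 0.18108078, -0.64982071,  0.22569822]), 'eef_rot': array([-1.35441301e-01,  9.90785092e-01,  7.26374557e-04, -1.65619608e-04]), 'force': array([-0.59258429,  0.90807814, -0.47096657]), 'ft_torque': array([-0.02020126,  0.01460986, -0.0130503 ]), 'finger_force': 0.0, 'opening': 0.08730943940468569}
```

View pics/top0.png

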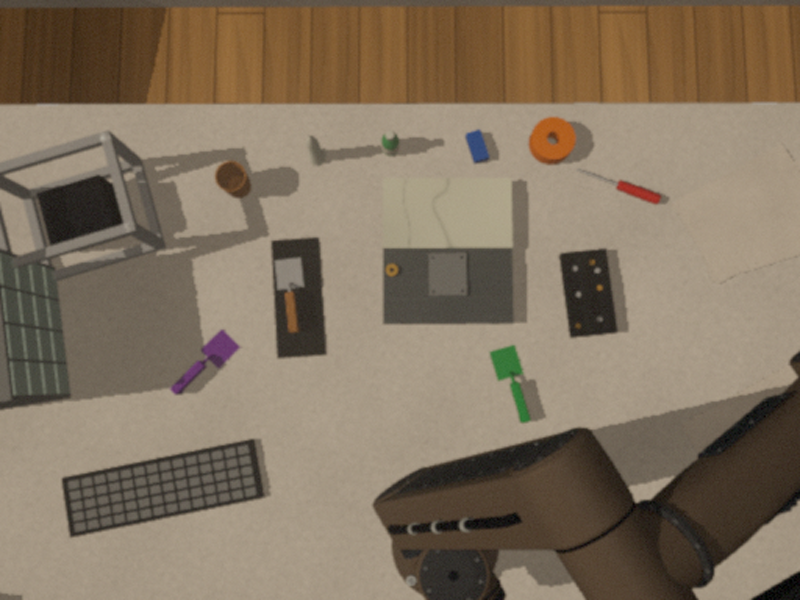

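View pics/side0.png

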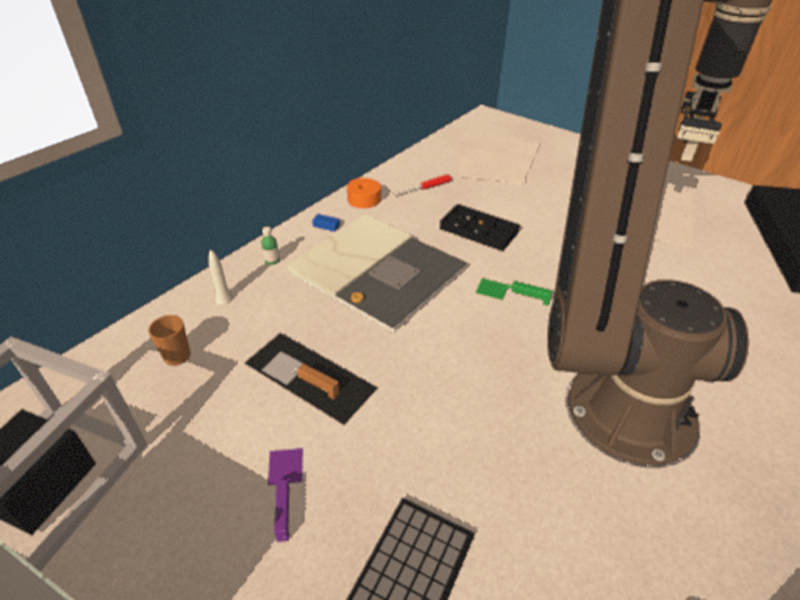

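Top picture: the stand's plate spans (384–513, 248–323), with the cover at (428–467, 252–296) and the gear at (392, 270). The mat spans (272–326, 238–357), with the spatula's blade at (289, 273) and its handle at (292, 312). The side picture confirms the orange-handled spatula lies on the mat to the left. I'll convert these pixels to positions and fly over for wrist views.

```bash
cat > h.py <<'E'
from workcell import bot, hand, telemetry, grab_frame, camera_params
import numpy as np, cv2
from scipy.spatial.transform import Rotation as Rot
def unproj(px,z,P,s=1.0):
    px=np.array(px,float)*s
    d=P["R"].T@np.array([(px[0]-P["cx"])/P["fx"],(px[1]-P["cy"])/P["fy"],1])
    c=-P["R"].T@P["t"]
    return c+d*(z-c[2])/d[2]
def down(yaw):  # tool z down, tool y at world angle yaw (direction of closing)
    y=np.array([np.cos(yaw),np.sin(yaw),0]); z=np.array([0,0,-1.])
    return Rot.from_matrix(np.c_[np.cross(y,z),y,z])
def snap(name,fn,sc=1.5):
    P=camera_params(name); im=grab_frame(name)
    cv2.imwrite(fn,cv2.resize(im[:,:,::-1],None,fx=sc,fy=sc,interpolation=cv2.INTER_CUBIC)); return im,P
E
python3 - <<'E'
from h import *
P=camera_params("top"); s=.64
for n,p,z in [("pl near L",(384,323),.03),("near R",(513,323),.03),("stepL",(384,248),.035),("stepR",(513,248),.035),("farL",(384,178),.037),("farR",(512,178),.037),
 ("cov TL",(428.5,252),.038),("TR",(467,252),.038),("BL",(428.5,296),.038),("BR",(467,296),.038),
 ("mat",(272,240),.003),("mat",(319,238),.003),("mat",(326,354),.003),("mat",(278,357),.003),
 ("bl",(275,261),.008),("bl",(301,258),.008),("bl",(278,289),.006),("bl",(304,287),.006),("h1",(291,291),.03),("h2",(292,332),.03)]:
    print(n,unproj(p,z,P,s).round(4))
P=camera_params("wrist"); T=telemetry.observe()
Rt=Rot.from_quat(T["eef_rot"]).as_matrix()
c=-P["R"].T@P["t"]; print("cam in tool",Rt.T@(c-T["tcp_pos"]),Rt.T@P["R"].T, P["fx"],P["cx"],P["cy"])
for pos,yaw in [((.6,.38,.30),0),((.6,.38,.30),np.pi),((.6,.38,.3),np.pi/2),((.6,.38,.3),-np.pi/2)]:
    print(yaw,bot.inverse_kinematics(np.array(pos),down(yaw).as_quat()))
E
```

```text
pl near L [0.4793 0.1311 0.03  ]
near R [ 0.479  -0.1551  0.03  ]
stepL [0.6473 0.1313 0.035 ]
stepR [ 0.6469 -0.1574  0.035 ]
farL [0.8075 0.1315 0.037 ]
farR [ 0.8069 -0.1578  0.037 ]
cov TL [0.6375 0.0318 0.038 ]
TR [ 0.6374 -0.0542  0.038 ]
BL [0.5386 0.0323 0.038 ]
BR [ 0.5385 -0.0531  0.038 ]
mat [0.672  0.3883 0.003 ]
mat [0.6765 0.2808 0.003 ]
mat [0.4117 0.262  0.003 ]
mat [0.4051 0.3698 0.003 ]
bl [0.6226 0.3797 0.008 ]
bl [0.6294 0.3206 0.008 ]
bl [0.5587 0.372  0.006 ]
bl [0.5632 0.3131 0.006 ]
h1 [0.5511 0.339  0.03  ]
h2 [0.4594 0.3353 0.03  ]
cam in tool [ 0.07475089 -0.00035459 -0.15928979] [[-1.96722034e-04 -9.60789276e-01 -2.77279514e-01]
 [ 9.99999896e-01 -3.02910924e-04  3.40131708e-04]
 [-4.10785891e-04 -2.77279418e-01  9.60789236e-01]] 320.63262097946847 253.81771806320722 195.2079009285623
0 [ 0.83802526  0.38659285  0.21762705  0.         -1.40183053  2.3035674 ]
3.141592653589793 [ 0.83802526  0.38659285  0.21762705  0.         -1.40183053 -0.83802526]
1.5707963267948966 [ 0.83802526  0.38659285  0.21762705  0.         -1.40183053 -2.40882158]
-1.5707963267948966 [ 0.83802526  0.38659285  0.21762705  0.         -1.40183053  0.73277107]
```

```bash
python3 - <<'E'
from h import *
q=down(-np.pi/2).as_quat()
bot.move_ptp(np.array([.55,-.012,.25]),q); snap("wrist","pics/w_stand.png")
import pickle
P1=camera_params("wrist")
q2=down(-np.pi/2+.1).as_quat()
bot.move_ptp(np.array([.50,.337,.18]),q2); P2=camera_params("wrist"); snap("wrist","pics/w_spat.png")
pickle.dump((P1,P2),open("P.pkl","wb")); 
T=telemetry.observe(); print(T["time"],T["tcp_pos"],T["joint_positions"])
E
```

```text
4.1583 [0.50060076 0.33603556 0.18044142] [ 9.14996047e-01  2.74366612e-01 -2.18706674e-01  1.31749279e-04
 -1.07717625e+00  7.54389068e-01]
```

View pics/w_stand.png

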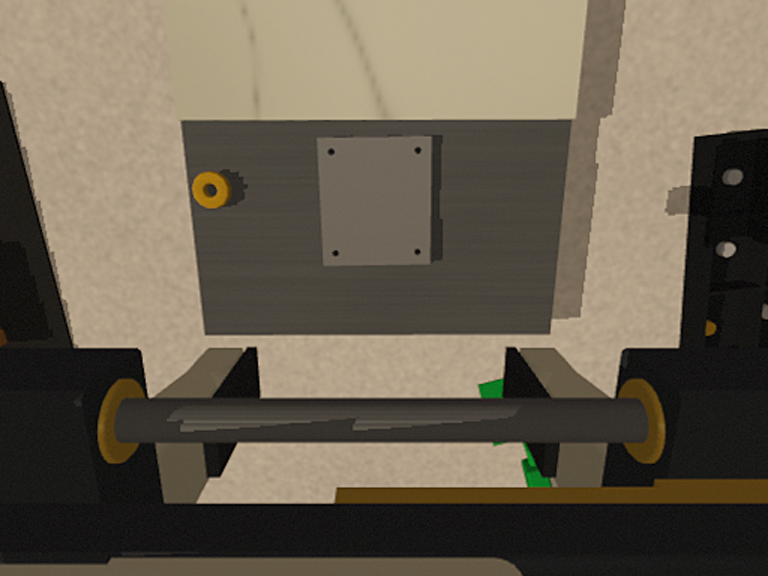

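View pics/w_spat.png

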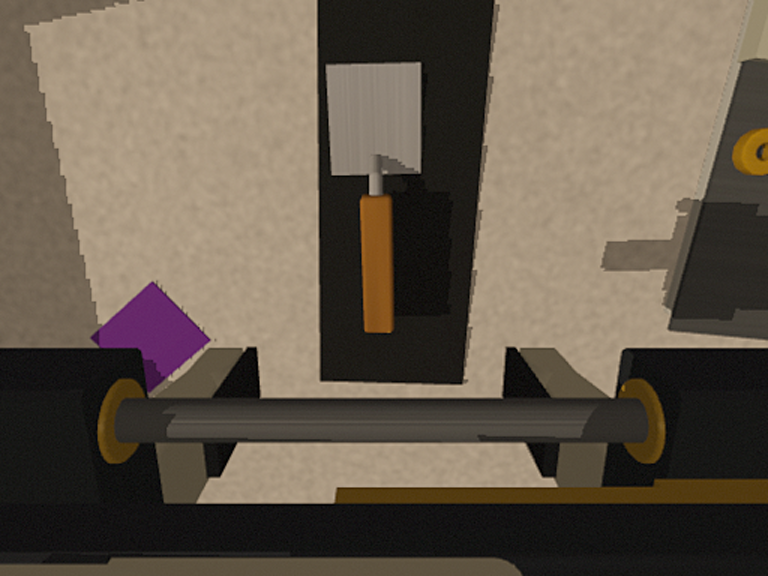

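Stand view: the slab edge runs at row 120 (cols 182–574) and the plate's near edge at row 334 (205–551). The cover's corners are (317,138), (432,136), (433,264) and (323,266). Spatula view: the handle top runs from (360–392, 196) to (364–394, 332), the blade's tip edge from (327,64) to (421,62), and its root from (332,176) to (421,174).

```bash
python3 - <<'E'
from h import *
import pickle
P1,P2=pickle.load(open("P.pkl","rb")); s=1/1.5
for n,p,z in [("stepL",(182,120),.037),("stepR",(574,120),.037),("nearL",(205,334),.03),("nearR",(551,334),.03),("c",(317,138),.038),("c",(432,136),.038),("c",(433,264),.038),("c",(323,266),.038)]:
    print(n,unproj(p,z,P1,s).round(4))
for n,p,z in [("hb",(364,332),.039),("hb",(394,332),.039),("hf",(360,196),.039),("hf",(392,196),.039),("rootL",(332,176),.0045),("rootR",(421,174),.0045)]:
    print(n,unproj(p,z,P2,s).round(4))
for e in [0,.05,.1,.15,.2]:
    z=.0045+.068*np.sin(e)
    a,b=unproj((327,64),z,P2,s),unproj((421,62),z,P2,s); print(e,a.round(4),b.round(4),np.linalg.norm(a-b))
E
```

```text
stepL [0.649  0.1321 0.037 ]
stepR [ 0.6486 -0.154   0.037 ]
nearL [0.4797 0.1352 0.03  ]
nearR [ 0.4792 -0.156   0.03  ]
c [0.6364 0.0339 0.038 ]
c [ 0.6376 -0.0506  0.038 ]
c [ 0.5415 -0.0541  0.038 ]
c [0.54   0.0328 0.038 ]
hb [0.4607 0.3432 0.039 ]
hb [0.4626 0.3234 0.039 ]
hf [0.5492 0.3536 0.039 ]
hf [0.5511 0.3341 0.039 ]
rootL [0.5576 0.3749 0.0045]
rootR [0.5649 0.315  0.0045]
0 [0.6266 0.383  0.0045] [0.6337 0.3235 0.0045] 0.059927085479969645
0.05 [0.6261 0.3826 0.0079] [0.6331 0.3237 0.0079] 0.059319344000889764
0.1 [0.6256 0.3822 0.0113] [0.6325 0.3239 0.0113] 0.05871312155900193
0.15 [0.6251 0.3818 0.0147] [0.6319 0.3241 0.0147] 0.05810993339469629
0.2 [0.6246 0.3814 0.018 ] [0.6313 0.3243 0.018 ] 0.05751128716424938
```

```bash
cat >> h.py <<'E'
GO=bot.grasp_offset
def tcp_for(tip,pitch,eps,yaw):
    """TCP pose placing the blade's lower leading-edge middle at tip, spatula pitched nose-down by pitch"""
    R=Rot.from_euler("z",yaw)*Rot.from_euler("y",pitch)
    grip=np.array(tip)-R.apply([.027+.068*np.cos(eps),0,.068*np.sin(eps)-.024])
    T=R*down(-np.pi/2)
    return grip+T.apply([0,0,GO]),T.as_quat()
def tip_now(eps):
    o=telemetry.observe(); T=Rot.from_quat(o["eef_rot"]); R=T*down(-np.pi/2).inv()
    return o["tcp_pos"]-T.apply([0,0,GO])+R.apply([.027+.068*np.cos(eps),0,.068*np.sin(eps)-.024])
def force(n=8):
    f=[]
    for _ in range(n): bot.dwell(.02); f.append(telemetry.observe()["force"])
    return np.mean(f,0).round(2),np.std(f,0).round(2)
E
python3 - <<'E'
from h import *
yaw=.119; q=down(-np.pi/2+yaw).as_quat(); g=np.array([.5362,.3422,.0082])
bot.move_ptp(g+[0,0,.05],q); bot.move_l(g,velocity=.1)
hand.grip(.012,newtons=45); o=telemetry.observe(); print("opening",o["opening"],o["finger_force"],o["tcp_pos"],o["time"])
bot.move_l(g+[0,0,.05],velocity=.1)
p,qq=tcp_for([.63,.3535,.028],.25,0.1,yaw)
bot.move_ptp(p,qq); print(force(), telemetry.observe()["opening"])
tip=tip_now(0.0); print("tip",tip)
hit=bot.move_l(p-[0,0,.04],velocity=.012,force_limit=1.5)
print(hit,force(4),telemetry.observe()["time"])
from scipy.optimize import brentq
f=lambda e: tip_now(e)[2]-.003
print("eps",brentq(f,-.1,.4),[f(e) for e in (0,.1,.2)])
E
```

```text
opening 0.019965996129340823 44.999377727508545 [0.53619592 0.34221466 0.00817179] 6.4583
(array([-0.12, -0.12, -1.02]), array([0.48, 0.4 , 0.48])) 0.020118645652988473
tip [0.62787751 0.3528834  0.02073206]
True (array([-0.45, -0.1 ,  4.26]), array([0.59, 0.34, 0.42])) 9.5
eps 0.035012055123456134 [np.float64(-0.002316336966432517), np.float64(0.004344580752804024), np.float64(0.011107408327346236)]
```

```bash
python3 - <<'E'
from h import *
for k in range(6):
    o=telemetry.observe(); bot.move_l(o["tcp_pos"]+[0,0,.0004],velocity=.01)
    print(force(8)[0],tip_now(.035)[2]*1e3)
print(telemetry.observe()["time"])
E
```

```text
[0.32 0.49 1.63] 3.2465611583360894
[0.86 0.29 0.04] 3.4697762407398387
[-0.02  0.16 -0.59] 3.690518909599219
[-0.09 -0.2  -1.34] 4.081897118909057
[-0.14 -0.16 -1.29] 4.524210221926936
[ 0.31  0.06 -0.96] 4.918578357553181
11.825
```

```bash
cat >> h.py <<'E'
EPS=.025; Y0=-.0105; S=.6488
E
python3 - <<'E'
from h import *
o=telemetry.observe(); bot.move_l(o["tcp_pos"]+[0,0,.10],velocity=.2)
pit=EPS+.06
p,q=tcp_for([.526,Y0,.060],pit,EPS,0); bot.move_ptp(p,q)
p,_=tcp_for([.526,Y0,.0325],pit,EPS,0); bot.move_l(p,velocity=.05)
f0=force(14)[0]; print(f0, tip_now(EPS))
z=.0325
for k in range(9):
    z-=.0004; bot.move_l(tcp_for([.526,Y0,z],pit,EPS,0)[0],velocity=.01)
    f=force(10)[0]; t=tip_now(EPS); print(round(z*1e3,2),t.round(5),f)
    if f[2]-f0[2]>.9: break
snap("wrist","pics/w_touch.png")
print(telemetry.observe()["time"],telemetry.observe()["joint_positions"].round(2))
E
```

```text
[-0.11 -0.05 -1.22] [ 0.52622098 -0.01044798  0.03284506]
32.1 [ 0.52604 -0.0105   0.03215] [ 0.02  0.22 -1.06]
31.7 [ 0.526   -0.01049  0.0317 ] [ 0.1   0.17 -1.38]
31.3 [ 0.526   -0.01048  0.03129] [ 0.15  0.13 -1.1 ]
30.9 [ 0.52601 -0.01051  0.03091] [-0.09  0.04 -0.99]
30.5 [ 0.52596 -0.01052  0.03047] [ 0.02 -0.1  -1.15]
30.1 [ 0.52602 -0.01049  0.03013] [ 0.1   0.14 -1.23]
29.7 [ 0.52602 -0.01049  0.02973] [-0.43 -0.02  0.33]
17.775 [ 0.4   0.23 -0.66 -0.05 -0.76  1.2 ]
```

View pics/w_touch.png

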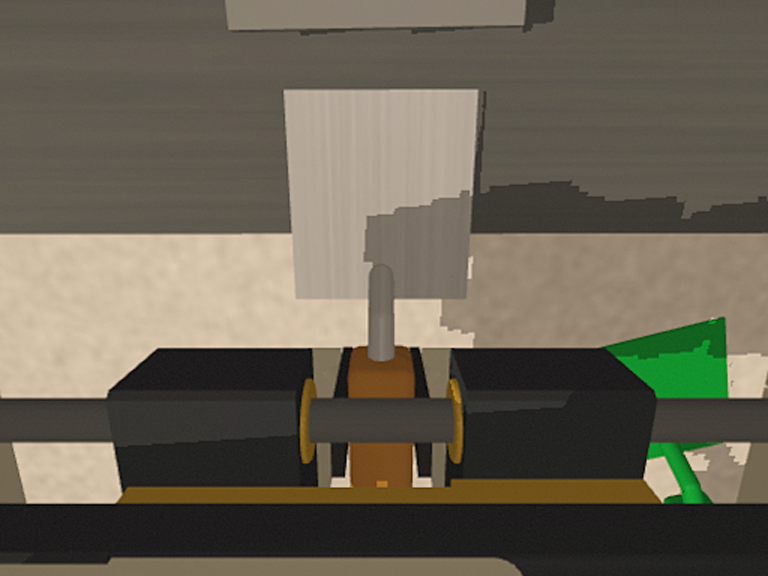

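The picture shows the blade's tip at row 90 (cols 285–480), square to the cover's near edge at row ~26 and centred on it. The plate was touched at about 29.9 mm. Now I'll insert the blade and push the cover to the step.

```bash
python3 - <<'E'
from h import *
P=camera_params("wrist"); s=1/1.5
print("tip",unproj((382,90),.0315,P,s)," cover edge top",unproj((376,25),.038,P,s))
pit=EPS+.06; z=.0301
T=lambda x,z=z: tcp_for([x,Y0,z],pit,EPS,0)[0]
bot.move_l(T(.526),velocity=.01); print(force(8)[0])
h=bot.move_l(T(.549),velocity=.02,force_limit=2.5); print(h,force(8)[0],tip_now(EPS))
if not h:
    h=bot.move_l(T(.570),velocity=.010,force_limit=2.2); print(h,force(10)[0],tip_now(EPS))
P=camera_params("wrist");snap("wrist","pics/w_ins.png")
import pickle; pickle.dump(P,open("P3.pkl","wb"))
print(telemetry.observe()["time"])
E
```

```text
tip [ 0.5252598  -0.01115168  0.0315    ]  cover edge top [ 0.54215975 -0.00941129  0.038     ]
[-0.11 -0.05 -0.99]
False [-0.15  0.   -0.88] [ 0.54898142 -0.0104809   0.03011752]
True [1.05 0.06 0.24] [ 0.56082816 -0.01062941  0.02948612]
21.0583
```

View pics/w_ins.png

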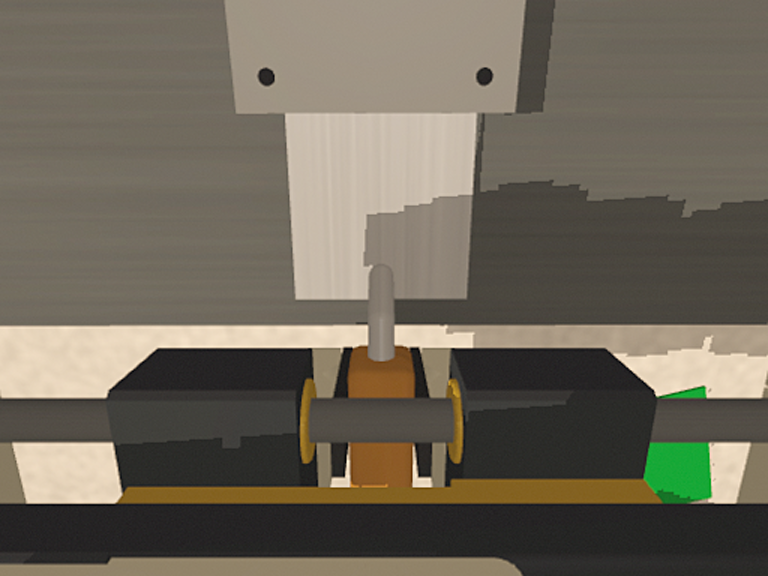

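The blade sits under the flange: the cover's near edge is at row 113 and the blade tip is about 7 mm further in. Now I'll lever it up along the arc given by the geometry.

```bash
cat >> h.py <<'E'
def corner(deg,extra=0.):
    t=np.radians(deg); u=np.array([-np.cos(t),np.sin(t)]); n=np.array([np.sin(t),np.cos(t)])
    if deg<23.2: c=np.array([S-.007*np.cos(t)-.008*np.sin(t),.03])+(.082+extra)*u+.003*n
    elif deg<=90: c=np.array([S-.005*np.sin(t),.03])+(.089+extra)*u
    else: c=np.array([S+.007/np.tan(t),.03])+(.089+extra)*u-.005*n
    return c
def lever(degs,b_of,ex_of,v=.03,fl=5.):
    for d in degs:
        b=b_of(d); c=corner(d,ex_of(d))-.0015*np.array([np.sin(b),np.cos(b)])
        p,q=tcp_for([c[0],Y0,c[1]],EPS+b,EPS,0)
        h=bot.move_l(p,velocity=v,frame=q,force_limit=fl)
        o=telemetry.observe(); print(d,h,o["force"].round(1),(tip_now(EPS)-[c[0],Y0,c[1]]).round(4))
        if h: break
B=lambda d: .06+.14*np.clip((d-40)/50,0,1)
EX=lambda d: .0032*np.clip(d/45,0,1)
E
python3 - <<'E'
from h import *
import pickle; P=pickle.load(open("P3.pkl","rb"))
print(unproj((376,113),.038,P,1/1.5))
lever([1,3,6,10,15,21,28,35],B,EX,v=.02)
print(force(8)[0],telemetry.observe()["time"]); snap("wrist","pics/w_lift.png")
E
```

```text
[ 0.55345624 -0.00948691  0.038     ]
1 False [ 0.1 -0.4 -1.6] [-0.0005 -0.0001 -0.0001]
3 False [-1.1 -0.5 -1.7] [-0.      0.      0.0001]
6 False [ 0.2 -0.  -1.6] [0.0001 0.0001 0.0002]
10 False [ 0.1 -0.2 -2. ] [0.0001 0.     0.0002]
15 False [ 0.3  0.1 -1.3] [0.0001 0.     0.0001]
21 False [ 0.1  0.4 -2.3] [0.0001 0.     0.0001]
28 False [-0.1  0.3 -2. ] [-0.  0.  0.]
35 False [-0.9  0.6 -1.3] [-0.  0. -0.]
[-0.1   0.12 -1.55] 25.0667
```

View pics/w_lift.png

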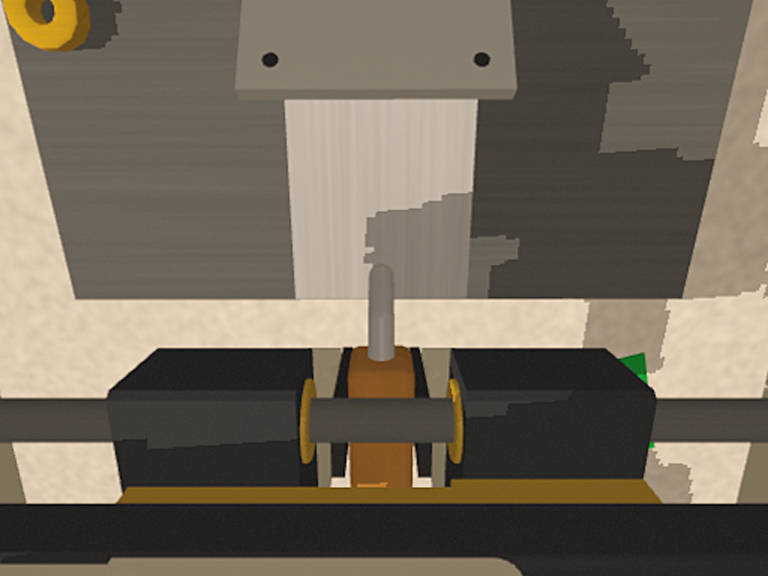

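The cover is tilted up and its near edge (rows 90–99) rests on the blade. I'll continue over the top.

```bash
python3 - <<'E'
from h import *
lever([42,49,56,63,70,77,84,90,94,98,102,106],B,EX,v=.03)
bot.dwell(.5); print(force(8)[0],telemetry.observe()["time"])
o=telemetry.observe(); bot.move_l(o["tcp_pos"]+[-.07,0,.03],velocity=.15)
snap("top","pics/top1.png",1.5); P=camera_params("wrist");snap("wrist","pics/w_flip.png")
import pickle; pickle.dump(P,open("P4.pkl","wb"))
print(telemetry.observe()["time"],tip_now(EPS))
E
```

```text
42 False [-0.2  0.2 -0.9] [0.0001 0.     0.0001]
49 False [-0.7 -0.7 -1.1] [ 0.     -0.     -0.0001]
56 False [ 0.5 -0.3 -2. ] [ 0.     -0.     -0.0001]
63 False [-0.1  0.4 -1.6] [ 0.     -0.     -0.0002]
70 False [-0.1  0.4 -2. ] [ 0.     -0.     -0.0002]
77 False [-0.6  0.2 -1.8] [ 0.     -0.     -0.0002]
84 False [-0.2 -0.4 -1.3] [ 0.     -0.     -0.0002]
90 False [-0.5 -0.6 -1.1] [ 0.0001 -0.     -0.0002]
94 False [ 0.5 -0.6 -0.6] [ 0.0001 -0.     -0.    ]
98 False [ 0.1 -0.  -1.3] [ 0.0001 -0.     -0.0001]
102 False [-0.1  0.3 -1.5] [ 0.0001  0.     -0.0002]
106 False [ 0.1  0.5 -0.5] [ 0.0001 -0.     -0.0002]
[-0.06  0.12 -1.08] 31.525
32.2833 [ 0.59764024 -0.01043832  0.14804866]
```

View pics/w_flip.png

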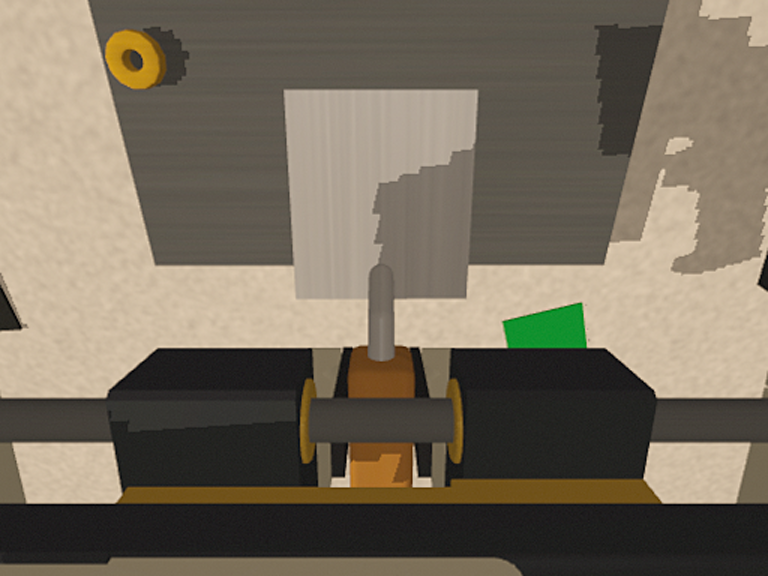

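```bash
python3 - <<'E'
from h import *
yaw=.119; q=down(-np.pi/2+yaw).as_quat(); g=np.array([.5362,.3422,.0082])
o=telemetry.observe(); bot.move_l(o["tcp_pos"]+[0,0,.05],velocity=.2)
bot.move_ptp(g+[0,0,.08],q)
a=grab_frame("top"); b=grab_frame("side")
A=cv2.resize(a[100:220,230:340],None,fx=3.6,fy=3.6,interpolation=cv2.INTER_CUBIC)
Bm=cv2.resize(b[130:220,170:310],None,fx=2.8,fy=2.8,interpolation=cv2.INTER_CUBIC)
C=np.zeros((440,800,3),np.uint8); C[:A.shape[0],:A.shape[1]]=A; C[:Bm.shape[0],400:400+Bm.shape[1]]=Bm
cv2.imwrite("pics/after.png",C[:,:,::-1]); print(telemetry.observe()["time"])
E
```

```text
34.1917
```

View pics/after.png

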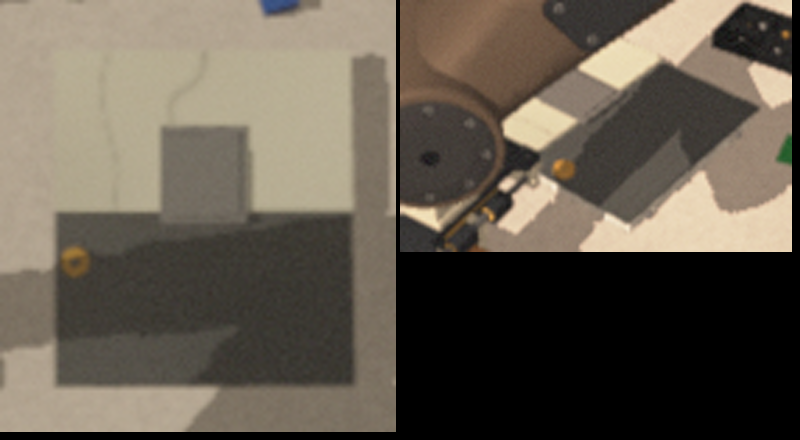

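The cover lies on the slab, plug side up, but its near edge still overhangs the step by several mm (crop row ~222 against the step at 212). I'll nudge it gently fully onto the slab with the blade tip, then put the spatula back.

```bash
python3 - <<'E'
from h import *
b=.08; pit=EPS+b
T=lambda x,z: tcp_for([x,Y0,z],pit,EPS,0)
o=telemetry.observe(); bot.move_l(o["tcp_pos"]+[0,0,.05],velocity=.2)
bot.move_ptp(*T(.622,.085)); bot.move_l(T(.622,.0389)[0],velocity=.08)
print(tip_now(EPS).round(4))
h=bot.move_l(T(.655,.0389)[0],velocity=.02,force_limit=4); print(h,tip_now(EPS).round(4))
bot.move_l(T(.63,.0389)[0],velocity=.06); bot.move_l(T(.61,.13)[0],velocity=.15)
print(telemetry.observe()["time"])
yaw=.119; q=down(-np.pi/2+yaw).as_quat(); g=np.array([.5362,.3422,.0082])
bot.move_ptp(g+[0,0,.06],q); bot.move_l(g+[0,0,.008],velocity=.1)
h=bot.move_l(g+[0,0,-.001],velocity=.012,force_limit=2.5); print(h,telemetry.observe()["tcp_pos"],force(6)[0])
hand.grip(.06); bot.dwell(.2)
o=telemetry.observe(); print(o["opening"],o["time"])
bot.move_l(o["tcp_pos"]+[0,0,.12],velocity=.15)
bot.move_ptp(np.array([.42,.36,.28]),q)
a=grab_frame("top"); s=grab_frame("side")
A=cv2.resize(a[95:235,160:340],None,fx=4.4,fy=4.2,interpolation=cv2.INTER_CUBIC)
cv2.imwrite("pics/final.png",A[:,:,::-1]); print(telemetry.observe()["time"])
E
```

```text
[ 0.6223 -0.0104  0.0391]
False [ 0.655  -0.0105  0.039 ]
39.7917
True [0.53611561 0.34217466 0.00813875] [-0.68  0.31  5.19]
0.06016815449625931 43.6167
45.4583
```

View pics/final.png

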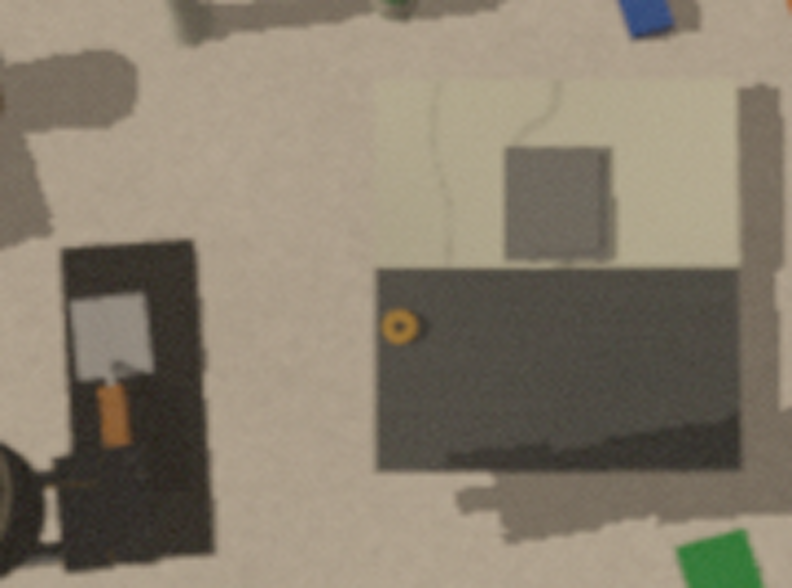

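The cover lies fully on the slab, plug side up (505–612, 147–260). The spatula is back on its mat (handle at 113, 415), and the gear has not moved. Handing in.

```bash
python3 - <<'E'
from h import *
print(bot.sign_off())
E
```

```text
the job is handed in; nothing more can be done
None
```

I flipped the cover with the spatula; in the last picture it lies wholly on the slab, plug side up, with the spatula back flat on its mat and released, and the job was handed in at about 45.5 s of the allowed 72 s.

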